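Lock the lid of a leak-test pot with a pin bar

TASK

Lock the lid of the leak-test pot: take the slim pin bar from the rack, set it in a hole of the lid's ring and turn the ring clockwise until it is fully home against its stop. The guard cuts each stroke short, so lift the bar out and move it to the next hole to go on. Turn the ring only with the bar, leave the bar standing fully down in the ring when you let go, and leave the thick bar in the rack.

Things in the scene. Friction and masses are not known exactly. Their poses are not given: they have to be found in the camera images.
- pot: fixed round grey test pot, 168 mm wide, 82 high. Origin: underside centre, on the ring's axis; z up. Steel ring round its lid: radius 34 to 66, top face at z 72, six 18 mm through holes (to z 43), 60 deg apart on radius 50. Dark guard at z 75 to 82 covers the ring's back, leaving a gap 77 deg either side of -x (toward the robot); it stops a bar at 58 deg either side. Nothing rises above z 82.
- ring (a joint): turn of the ring in rad, growing clockwise from above; 0 to 2.618 (150 deg), a hard stop = home: lug on the rim meets the bright stop block at the left (+y) end of the gap. Starts at 0 to 0.26. Hole centres lie at azimuth 285 + 60k deg minus the joint's degrees (pot frame, anticlockwise from +x). Light friction, about 2 N at a hole; it stays where left.
- pin_bar: slimmer, taller of two round steel bars in the fixed grey rack. Origin: centre of the underside of its shoulder disc (32 mm wide, 5 thick), z up the bar. Below: shank 11 wide, 26 long, last 8 tapering to 4 wide. Above: round handle 22 wide, ending 65 above the origin. About 160 g. It stands upright on its shoulder, in the rack (top face 45 above the worktop) or in a ring hole.
- thick_bar: thick, short steel bar in the rack's other hole, 90 mm from the pin bar: handle 34 mm wide, ending 40 above its origin (centre of its shoulder's underside, z up). Its 20 mm shank does not fit the ring. Not needed.
Things that resemble listed ones, but are neither listed nor needed, are in the scene too. Leave any orange or red look-alike of the pin_bar alone.

How it is judged:
At the end, for the whole second after the job is handed in: The ring is within 10 degrees of fully home, and the pin bar stands at rest in one of the ring's holes, upright within 11 degrees, its shoulder within about 7 mm of the ring's top face (value of joint ring above 2.44 rad and horizontal distance between pin_bar and pot between 0.038 and 0.062 m and z of pin_bar in the frame of pot between 0.064 and 0.079 m and angle between pin_bar's own z axis and vertical below 0.2 rad and linear speed of pin_bar below 0.02 m/s); the robot touches nothing.
It fails at once if the thick bar is carried or knocked more than 40 mm from where it stood (distance of thick_bar from where it was at the start of the episode above 0.04 m).
It fails at once if the ring is turned while the pin bar is not in it (velocity of joint ring above 0.08 rad/s and (z of pin_bar in the frame of pot above 0.102 m or horizontal distance between pin_bar and pot above 0.066 m)).
It also fails if it takes over 48 s, if anything falls off the work surface, if the arm or the gripper's body presses on something with over 40 N, if the wrist force passes 120 N, or if a joint passes its speed limit or range.

ROBOT

A 7-joint arm with a two-finger parallel gripper is mounted at the origin on a cart in front of the work surface, level with it; the furniture and walls round the work are solid. World frame = base frame: x ahead of the robot, y to its left, z up, the work surface at z = 0. Lengths are in m, angles in rad, forces in N, time in s.
With the tool pointing down it reaches from about 0.4 to 0.85 m from the base axis. Payload 4.4 kg.
Tool frame: the origin (TCP) lies between the finger pads; the fingertips stand 8 mm ahead of it and the grasp point (between the pads) lies 11 mm behind it; y points along the fingers, x is the direction in which the jaws open and shut, and the axes are right-handed (so a half turn about y gives the same grasp; the last joint's range is limited). The gripper opens to 94 mm and grips with 3 to 60 N. Pads are 16 mm wide; open, the fingers measure 119 mm over their backs; the gripper's body (75 mm by 177 mm) begins 78 mm behind the grasp point.
Start: joints at [1.243, 0.628, 0.038, 1.517, -0.027, 0.996, -0.02], TCP at [0.168, -0.628, 0.213] pointing down, gripper open.
Joint ranges: [-3.06, 3.06], [-0.37, 2.12], [-1.25, 1.32], [0.18, 2.47], [-1.1, 4.24], [0.23, 1.98], [-2.94, 2.94]. Speed limits (rad/s): [2.57, 2.57, 3.14, 3.14, 3.14, 3.14, 3.14].

INTERFACE

Orientations are given as a rotation vector (axis times angle).
In Python, from bench import robot gives the robot as it stands. The module is installed in compiled form; this text tells all that it offers.
- The arm moves only by the tool carry_out, never from a script. Its arguments are lists of equal length, an entry for each row: "translation": the shift along the tool's x, y, z in m, a list of three; "turn": the turn, a rotation vector about the tool's x, y, z in degrees, a list of three; "jaw": the opening, from 0 (shut) to 1 (fully open). A call has exactly 8 rows; each row is the pose to reach, as a shift and turn from the pose commanded when the call began, along the tool's axes at that moment; what a row does not reach only later rows make up. A row lasts 1/10 s, in which the tool goes at most 50 mm and 8.59 degrees, less where a joint would pass 70% of its speed; a pose out of reach is approached as far as the arm can. A call with a gripper value outside its range is refused whole. The fingers move at their own pace and stop on an object; "squeeze" is the grip in N (left out, the last holds). Time passes only in rows, so rows that repeat a pose let the fingers close, or fill a call up. It gives the time, the measured TCP pose, the force and the opening at its end, in the units of the state.
- robot.get_obs(): the state, without advancing time (a new reading comes with each control period).
- robot.capture(name): name is "scene" or "top"; returns the picture (420x560x3 uint8, red, green, blue); there is no depth.
- robot.camera_params(name): a dict with "fx", "fy", "cx", "cy" (pixels), "k1" (the pictures are not rectified: a ray, as slopes to the right and down, at radius r is drawn at 1 + k1 r^2 times it, then the intrinsics apply), "rvec" (rotation vector, rad) and "tvec" (3), from world to camera coordinates, as OpenCV has them. Camera axes: x right, y down, z forward; pixel columns grow to the right and rows downward; lengths in m; the calibration is good to about 2 mm. A picture is of the moment at which its call begins. camera_params takes no time and is no camera call.
- robot.close_job(): hands the job in, once; it reports no verdict.
The state is a dict: "clock": time; "joint_positions": joint angles; "qvel": joint speeds; "effort": joint torques, N m; "eef_pos": TCP position; "tool_rot": TCP orientation; "ft_force": force on the tool from outside, world axes, zero at the start; "ft_torque": the same for the moment, N m; "finger_gap": opening from 0.0 (shut) to 1.0 (fully open).
Only numpy, scipy, OpenCV 4.12 (cv2) and the standard library are available. Lean on these libraries where they do the work, as an engineer would, in place of code of your own. Each camera call takes 0.05 s, during which the arm holds its last target.

## Working session

There is one attempt and no reset: what is moved stays moved. The work goes in short steps, Python scripts to look and compute and a tool call to move; the robot and the scene stay as the last step left them, time stands still between calls to the robot, and variables do not carry over. Pictures are saved under pics/ and viewed, and the job is handed in when it is done.

Besides the shell and the picture viewer there is one more tool, called after ">>>" as a command line: name --argument value ..., lists and objects as JSON in quotes. carry_out: Moves the arm, as the interface text tells. Its arguments: {"type":"object","properties":{"translation":{"type":"array","items":{"type":"array","items":{"type":"number"}}},"turn":{"type":"array","items":{"type":"array","items":{"type":"number"}}},"jaw":{"type":"array","items":{"type":"number"}},"squeeze":{"type":"number"}},"required":["translation","turn","jaw"]}

```bash
mkdir -p pics; ls; python3 - <<'E'
from bench import robot
import cv2
print(robot.get_obs())
for n in("scene","top"):
    print(n,robot.camera_params(n))
    cv2.imwrite(f"pics/{n}0.png",robot.capture(n)[:,:,::-1])
E
```

```text
pics
{'clock': 0.0, 'joint_positions': array([ 1.24319186,  0.62935181,  0.03844997,  1.51838832, -0.02698425,
        0.99628862, -0.0199612 ]), 'qvel': array([ 0.00057881, -0.00091121, -0.00125827,  0.00012684, -0.00015159,
       -0.00013856, -0.00064255]), 'effort': array([ 1.86708626e-04, -5.49718738e+01,  1.14331406e+00, -1.86626995e+01,
       -5.23584068e-02,  2.36291770e-02,  1.50686142e-04]), 'eef_pos': array([ 0.16808037, -0.62720105,  0.21254409]), 'tool_rot': array([-1.32059057,  1.01528984, -1.01271153]), 'ft_force': array([-0.43263574, -0.30967381,  0.5200846 ]), 'ft_torque': array([-0.03141979, -0.02325347,  0.01256275]), 'finger_gap': 1.0012264751771673}
scene {'fx': 472.1656640036553, 'fy': 472.1656640036553, 'cx': 275.9536498054298, 'cy': 207.63738193806077, 'k1': 0.04027131626213627, 'rvec': array([ 0.98841542, -2.53601466,  0.98851551]), 'tvec': array([0.25433594, 0.38535501, 0.60493847])}
top {'fx': 539.2757949949875, 'fy': 539.2757949949875, 'cx': 285.85509789719873, 'cy': 208.88276177919835, 'k1': -0.05093875803474639, 'rvec': array([ 2.09481233, -2.11997079,  0.22876729]), 'tvec': array([-0.17289144,  0.51519667,  0.88154813])}
```

View pics/scene0.png

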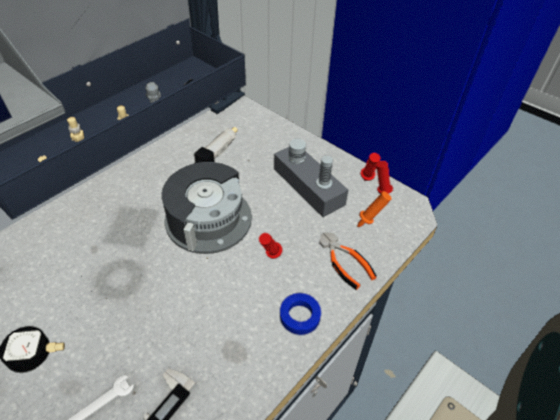

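View pics/top0.png

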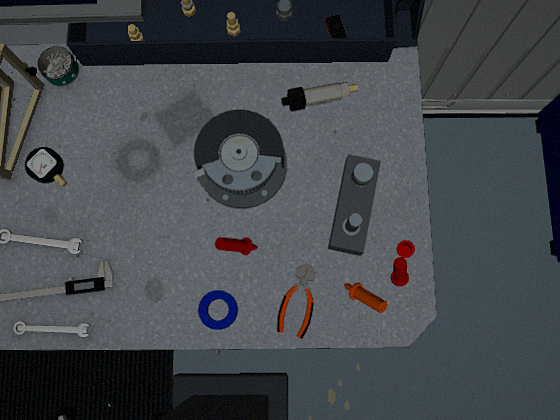

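```bash
python3 - <<'E'
from bench import robot
from scipy.spatial.transform import Rotation as R
import numpy as np
o=robot.get_obs()
print(R.from_rotvec(o['tool_rot']).as_matrix().round(3))
for n in("scene","top"):
    p=robot.camera_params(n);M=R.from_rotvec(p['rvec']).as_matrix();print(n,-M.T@p['tvec'],M.round(3))
E
```

```text
[[ 0.259 -0.     0.966]
 [-0.966  0.002  0.259]
 [-0.002 -1.    -0.   ]]
scene [0.11544915 0.2684607  0.70266361] [[-0.74  -0.672  0.016]
 [-0.506  0.541 -0.672]
 [ 0.443 -0.506 -0.74 ]]
top [ 0.3121646  -0.17763316  0.97131143] [[-0.012 -1.    -0.001]
 [-0.977  0.012 -0.214]
 [ 0.214 -0.001 -0.977]]
```

The scene picture shows the pot at (205,205) and the rack at (310,180), with the thick bar at (297,150) and the slim one at (326,170). In the top view they are at (363,173) and (354,222), and the pot's centre is at (240,155). Next I'll zoom in and measure.

```bash
cat > h.py <<'E'
import numpy as np,cv2
from bench import robot
from scipy.spatial.transform import Rotation as R
P={n:robot.camera_params(n) for n in("scene","top")}
def K(p): return np.array([[p['fx'],0,p['cx']],[0,p['fy'],p['cy']],[0,0,1]])
def ray(n,uv):
    p=P[n]; D=np.array([p['k1'],0,0,0,0])
    q=cv2.undistortPoints(np.array([[uv]],float),K(p),D)[0,0]
    M=R.from_rotvec(p['rvec']).as_matrix()
    return -M.T@p['tvec'], M.T@np.array([q[0],q[1],1])
def onz(n,uv,z):
    c,d=ray(n,uv); return (c+d*(z-c[2])/d[2])
def proj(n,X):
    p=P[n]; return cv2.projectPoints(np.atleast_2d(np.array(X,float)),p['rvec'],p['tvec'],K(p),np.array([p['k1'],0,0,0,0]))[0][:,0]
def crop(n,im,x0,y0,w,h,s,name):
    c=cv2.resize(im[y0:y0+h,x0:x0+w,::-1],None,fx=s,fy=s,interpolation=cv2.INTER_CUBIC)
    cv2.imwrite("pics/"+name,c)
E
python3 - <<'E'
from h import *
t=cv2.imread("pics/top0.png")[:,:,::-1]; s=cv2.imread("pics/scene0.png")[:,:,::-1]
a=cv2.resize(t[100:220,185:300],None,fx=5,fy=5,interpolation=cv2.INTER_CUBIC)
cv2.imwrite("pics/t_pot.png",a[:,:,::-1])
crop(0,t,320,145,75,115,5,"t_rack.png"); crop(0,s,155,150,105,105,5,"s_pot.png"); crop(0,s,265,130,90,90,6,"s_rack.png")
E
```

```text
(no output)
```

View pics/t_pot.png

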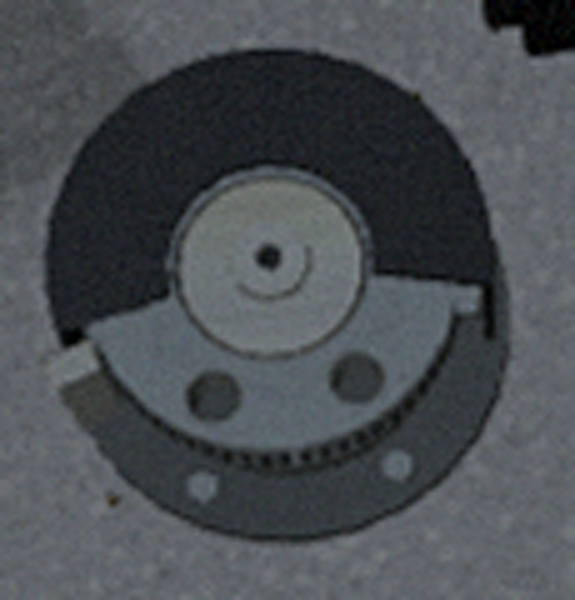

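View pics/t_rack.png

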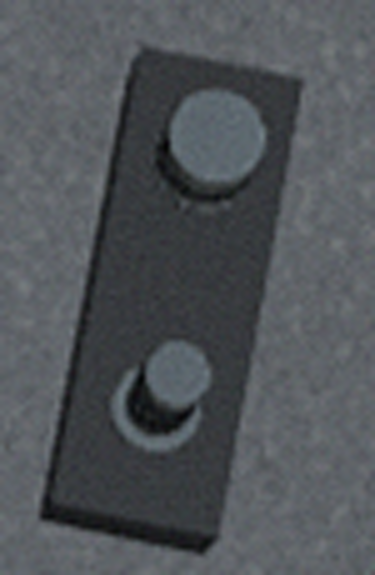

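View pics/s_pot.png

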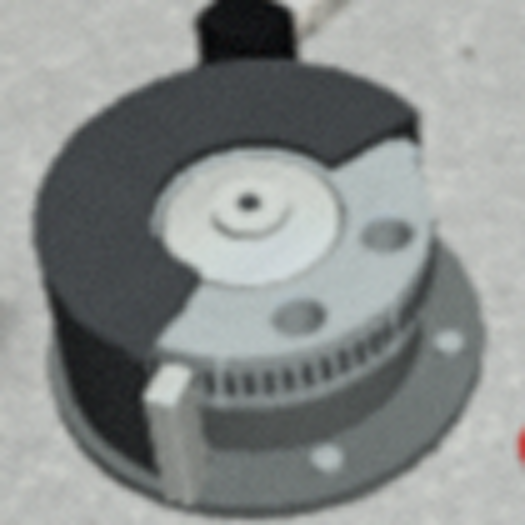

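View pics/s_rack.png

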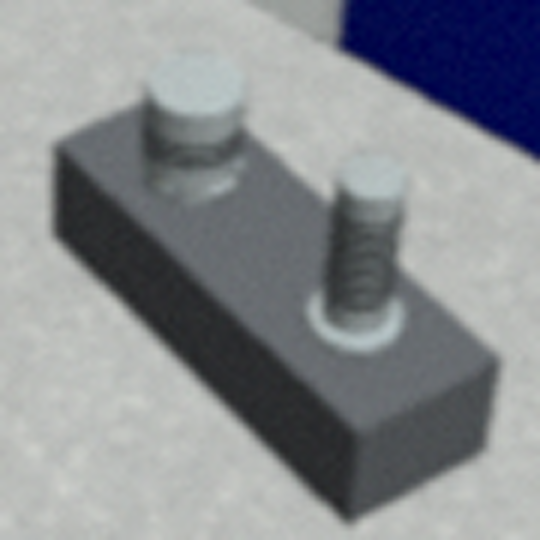

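```bash
cat > seg.py <<'E'
from h import *
def comps(im,x0,y0,w,h,s,lo,hi,amin,amax):
    g=cv2.GaussianBlur(cv2.resize(cv2.cvtColor(np.ascontiguousarray(im[y0:y0+h,x0:x0+w]),cv2.COLOR_RGB2GRAY),None,fx=s,fy=s,interpolation=cv2.INTER_CUBIC),(0,0),s*.35)
    m=cv2.inRange(g,lo,hi)
    cs,_=cv2.findContours(m,cv2.RETR_LIST,cv2.CHAIN_APPROX_NONE)
    out=[]
    for c in cs:
        a=cv2.contourArea(c)/s/s
        if amin<a<amax and len(c)>5:
            (cx,cy),ax,_=cv2.fitEllipse(c)
            out.append(((x0+(cx+.5)/s-.5,y0+(cy+.5)/s-.5),(ax[0]/s,ax[1]/s),a))
    return out,g
E
python3 - <<'E'
from seg import *
t=cv2.imread("pics/top0.png")[:,:,::-1]; s=cv2.imread("pics/scene0.png")[:,:,::-1]
G=cv2.cvtColor(np.ascontiguousarray(t),cv2.COLOR_RGB2GRAY);S=cv2.cvtColor(np.ascontiguousarray(s),cv2.COLOR_RGB2GRAY)
print('top cap',G[219,355],'rack',G[200,355],'ring',G[185,244],'hole',G[179,228],G[175,256],'lid',G[160,240])
print('scene cap',S[159,327],'ring',S[217,200],'hole',S[213,214],'rack',S[170,310], 'body',S[178,325])
E
```

```text
top cap 95 rack 58 ring 99 hole 58 58 lid 108
scene cap 185 ring 188 hole 136 rack 106 body 77
```

```bash
python3 - <<'E'
from seg import *
t=cv2.imread("pics/top0.png")[:,:,::-1]; s=cv2.imread("pics/scene0.png")[:,:,::-1]
r,_=comps(t,340,205,25,30,8,80,255,40,400); print('pin top',r)
for x in r: print(onz('top',x[0],.110))
r,_=comps(t,350,158,27,30,8,80,255,40,500); print('thick',r)
for x in r: print(onz('top',x[0],.085))
r,_=comps(s,315,150,22,18,8,150,255,30,400); print('pin scene',r)
for x in r: print(onz('scene',x[0],.110))
for n,im,box,th in(('top',t,(205,160,70,40),78),('scene',s,(195,185,60,40),162)):
    r,_=comps(im,*box,8,0,th,30,200)
    for x in r: print(n,'hole',x,onz(n,x[0],.072))
r,_=comps(t,215,128,50,45,8,103,255,300,2000)
for x in r: print('lid',x,onz('top',x[0],.075))
r,_=comps(t,234,146,10,10,8,0,70,2,100)
for x in r: print('lidhole',x,onz('top',x[0],.078))
r,_=comps(s,198,184,12,12,8,0,110,2,100)
for x in r: print('lidhole s',x,onz('scene',x[0],.078))
E
```

```text
pin top [((351.0108823776245, 225.7573699951172), (16.488285064697266, 16.678499221801758), 69.28125), ((355.27123260498047, 219.2684507369995), (12.49186897277832, 12.790141105651855), 124.859375)]
[ 0.47184563 -0.28449145  0.11      ]
[ 0.4825073 -0.2918452  0.11     ]
thick [((363.0850028991699, 171.75018119812012), (18.3277530670166, 19.15257453918457), 275.3125)]
[ 0.57010946 -0.31183999  0.085     ]
pin scene [((327.14250564575195, 156.8299593925476), (17.03223419189453, 26.62213897705078), 294.46875)]
[ 0.48617954 -0.29790268  0.11      ]
top hole ((227.18622207641602, 178.88041877746582), (10.43265438079834, 11.457910537719727), 93.75) [ 0.56389393 -0.07814499  0.072     ]
top hole ((255.84060287475586, 175.15704536437988), (10.499467849731445, 11.257521629333496), 92.609375) [ 0.56995488 -0.12773582  0.072     ]
top hole ((208.13785552978516, 161.19509172439575), (3.6196889877319336, 14.921422958374023), 30.4375) [ 0.59630993 -0.04448304  0.072     ]
scene hole ((214.58940505981445, 213.09006690979004), (7.624655723571777, 11.693719863891602), 69.8046875) [ 0.56346259 -0.07815463  0.072     ]
scene hole ((232.17013549804688, 196.63435554504395), (7.049323081970215, 11.477641105651855), 63.4453125) [ 0.56967448 -0.12767566  0.072     ]
lid ((238.7357292175293, 152.96908950805664), (33.63467788696289, 35.35328674316406), 933.7265625) [ 0.60964276 -0.09805228  0.075     ]
lidhole ((238.27979183197021, 150.97802782058716), (4.748076915740967, 4.818747043609619), 17.8046875) [ 0.61228924 -0.09749679  0.078     ]
lidhole s ((204.32883310317993, 190.066397190094), (2.0651261806488037, 2.8846611976623535), 4.6484375) [ 0.61462004 -0.10060314  0.078     ]
```

```bash
python3 - <<'E'
from seg import *
C=np.array([.6097,-.0978])
f=lambda X,Y,x0,y0,s=5:(x0+(X+.5)/s-.5,y0+(Y+.5)/s-.5)
for lab,pts in(('right',[(378,275),(430,281),(480,288)]),('left',[(168,297),(130,312),(92,328)])):
    for p in pts:
        for z in(.082,.075):
            q=onz('top',f(*p,185,100),z)[:2]-C
            print(lab,z,np.hypot(*q).round(4),np.degrees(np.arctan2(q[1],q[0]))%360)
for p in[(330,166),(410,125),(200,275),(160,345)]:
    q=onz('scene',f(*p,155,150),.082)[:2]-C
    print('scene',np.hypot(*q).round(4),np.degrees(np.arctan2(q[1],q[0]))%360)
for h in[(.5637,-.0782),(.5698,-.1277)]:
    q=np.array(h)-C;print(np.hypot(*q),np.degrees(np.arctan2(q[1],q[0]))%360)
o=robot.get_obs();M=R.from_rotvec(o['tool_rot']).as_matrix()
print(M.T@(np.array([.4825,-.2918,.16])-o['eef_pos']))
# pin axis check from scene
r,_=comps(cv2.imread("pics/scene0.png")[:,:,::-1],310,170,30,22,8,150,255,10,400)
print(r,[onz('scene',x[0],.05) for x in r]); print(proj('scene',[.4825,-.2918,.11]),proj('scene',[.4825,-.2918,.05]),proj('top',[.4825,-.2918,.05]))
E
```

```text
right 0.082 0.0384 261.29937606842367
right 0.075 0.0378 264.6628209215708
right 0.082 0.0566 261.65037906243106
right 0.075 0.0561 263.92480888157223
right 0.082 0.074 261.48703187985177
right 0.075 0.0737 263.2164265214608
left 0.082 0.0368 110.38152919512497
left 0.075 0.037 106.6366639593536
left 0.082 0.0509 110.79338992000926
left 0.075 0.0511 108.08627479337072
left 0.082 0.065 111.32215900002606
left 0.075 0.0653 109.20684815739675
scene 0.0342 259.66418131677403
scene 0.0705 260.11888016086846
scene 0.0377 109.59905581401028
scene 0.0722 112.3950916779125
0.05000159997440085 156.92177859395917
0.04986000401123133 216.8469149838143
[-0.24261262  0.05308008  0.39050043]
[((323.8093557357788, 182.12157917022705), (10.648914337158203, 14.531983375549316), 52.765625), ((336.06023597717285, 173.9209442138672), (8.160931587219238, 12.559587478637695), 66.28125)] [array([ 0.48243579, -0.29195619,  0.05      ]), array([ 0.47902017, -0.32707093,  0.05      ])]
[[326.67751956 159.3193938 ]] [[323.73435061 182.14667507]] [[350.94322688 226.02375702]]
```

>>> carry_out --translation '[[-0.02,0,0.03],[-0.04,0,0.065],[-0.06,0,0.1],[-0.085,0,0.135],[-0.11,0,0.175],[-0.13,0,0.21],[-0.155,0,0.25],[-0.18,0,0.29]]' --turn '[[0,0,0],[0,0,0],[0,0,0],[0,0,0],[0,0,0],[0,0,0],[0,0,0],[0,0,0]]' --jaw '[1,1,1,1,1,1,1,1]' --squeeze 50

```text
clock: 0.9
eef_pos: [0.4025, -0.3774, 0.2133]
tool_rot: [-1.322, 1.015, -1.014]
ft_force: [0.4, -0.9, 0.1]
finger_gap: 0.999
```

```bash
cat > go.py <<'E'
import sys
from h import *
def to(*t):
    o=robot.get_obs();M=R.from_rotvec(o['tool_rot']).as_matrix()
    print(o['clock'],o['eef_pos'].round(4),o['tool_rot'].round(3),o['ft_force'].round(1),round(o['finger_gap'],3))
    for p in t: print(p,(M.T@(np.array(p)-o['eef_pos'])).round(4))
if __name__=="__main__": to(*[tuple(float(v) for v in a.split(',')) for a in sys.argv[1:]])
E
python3 go.py .4825,-.2918,.16 .4825,-.2918,.08
```

```text
0.9 [ 0.4025 -0.3774  0.2133] [-1.322  1.015 -1.014] [ 0.4 -0.9  0.1] 0.999
(0.4825, -0.2918, 0.16) [-0.0621  0.0532  0.0994]
(0.4825, -0.2918, 0.08) [-0.062   0.1332  0.0994]
```

>>> carry_out --translation '[[-0.02,0,0.03],[-0.04,0,0.065],[-0.062,0.01,0.099],[-0.062,0.03,0.099],[-0.062,0.053,0.099],[-0.062,0.07,0.099],[-0.062,0.07,0.099],[-0.062,0.07,0.099]]' --turn '[[0,0,0],[0,0,0],[0,0,0],[0,0,0],[0,0,0],[0,0,0],[0,0,0],[0,0,0]]' --jaw '[1,1,1,1,1,1,1,1]'

```text
clock: 1.7
eef_pos: [0.4813, -0.2934, 0.1435]
tool_rot: [-1.322, 1.015, -1.014]
ft_force: [0.2, -0.1, 0.4]
finger_gap: 0.998
```

```bash
python3 go.py .4825,-.2918,.08; python3 - <<'E'
from h import *
cv2.imwrite("pics/s2.png",robot.capture("scene")[100:300,200:440,::-1].repeat(3,0).repeat(3,1))
E
```

```text
1.7 [ 0.4813 -0.2934  0.1435] [-1.322  1.015 -1.014] [ 0.2 -0.1  0.4] 0.998
(0.4825, -0.2918, 0.08) [-0.0012  0.0635  0.0016]
```

View pics/s2.png

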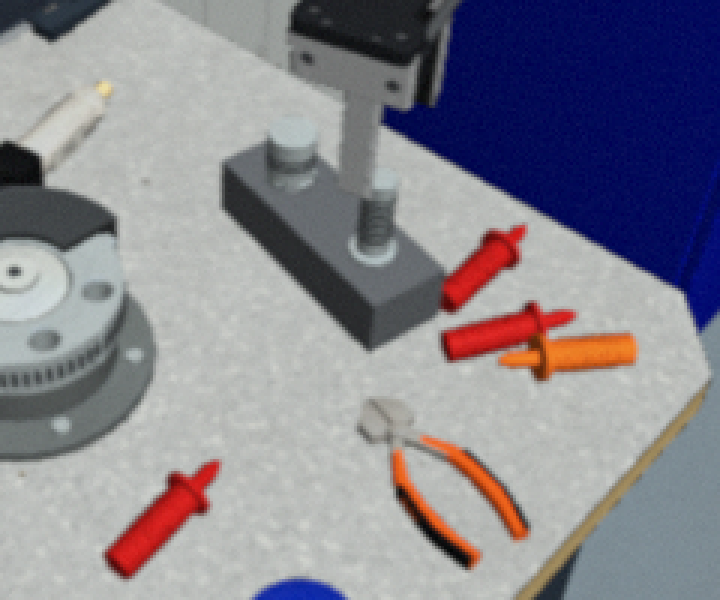

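The grey bars, rack and pot stand where they were, and the right finger is behind the pin bar as planned. But the red and orange look-alikes have moved (one was standing, and now all of them lie flat). Nothing should have touched them, so I'll check whether they're still rolling.

```bash
cat > red.py <<'E'
from h import *
import sys
def reds(im):
    hsv=cv2.cvtColor(np.ascontiguousarray(im),cv2.COLOR_RGB2HSV)
    m=cv2.inRange(hsv,(0,170,60),(20,255,255))|cv2.inRange(hsv,(172,170,60),(180,255,255))
    n,_,st,c=cv2.connectedComponentsWithStats(m)
    return [(onz('top',c[i],.012)[:2].round(3).tolist(),int(st[i,4])) for i in range(1,n) if st[i,4]>25]
if __name__=="__main__":
    print(reds(cv2.imread("pics/top0.png")[:,:,::-1]))
    im=robot.capture("top"); cv2.imwrite(f"pics/{sys.argv[1]}.png",im[:,:,::-1]); print(robot.get_obs()['clock'],reds(im))
E
python3 red.py top2
```

```text
[([0.457, -0.087], 435), ([0.421, -0.385], 598), ([0.362, -0.318], 539), ([0.345, -0.175], 213), ([0.336, -0.213], 203)]
1.8 [([0.453, -0.06], 488)]
```

View pics/top2.png

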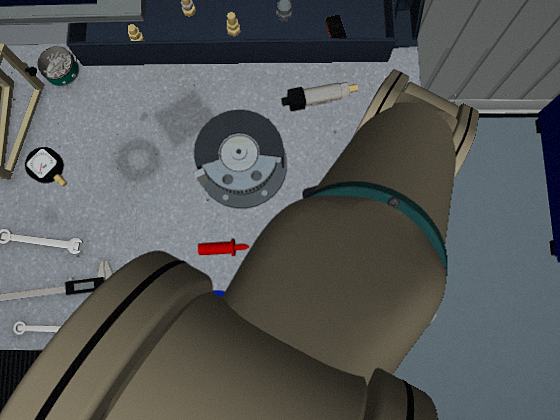

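The top view shows the arm over the rack. The loose red bar near the pot has slid about 27 mm to (453,-60) mm and is well clear of the work. I'll go on to the grasp.

>>> carry_out --translation '[[-0.001,0.02,0.0015],[-0.001,0.04,0.0015],[-0.001,0.055,0.0015],[-0.001,0.0635,0.0015],[-0.001,0.0635,0.0015],[-0.001,0.0635,0.0015],[-0.001,0.0635,0.0015],[-0.001,0.0635,0.0015]]' --turn '[[0,0,0],[0,0,0],[0,0,0],[0,0,0],[0,0,0],[0,0,0],[0,0,0],[0,0,0]]' --jaw '[1,1,1,1,1,0.15,0.1,0.1]' --squeeze 50

```text
clock: 2.6
eef_pos: [0.4831, -0.2924, 0.0808]
tool_rot: [-1.321, 1.013, -1.015]
ft_force: [-0.5, 0.5, 0.9]
finger_gap: 0.78
```

>>> carry_out --translation '[[0,0,0],[0,0,0],[0,0,0],[0,0,0],[0,0,0],[0,0,0],[0,0,0],[0,0,0]]' --turn '[[0,0,0],[0,0,0],[0,0,0],[0,0,0],[0,0,0],[0,0,0],[0,0,0],[0,0,0]]' --jaw '[0.1,0.1,0.1,0.1,0.1,0.1,0.1,0.1]'

```text
clock: 3.4
eef_pos: [0.4825, -0.2921, 0.0799]
tool_rot: [-1.322, 1.014, -1.014]
ft_force: [0.4, -0.7, -0.0]
finger_gap: 0.226
```

```bash
python3 go.py .4825,-.2918,.08; python3 - <<'E'
from h import *
cv2.imwrite("pics/s3.png",robot.capture("scene")[100:300,200:440,::-1].repeat(3,0).repeat(3,1))
E
```

```text
3.4 [ 0.4825 -0.2921  0.0799] [-1.322  1.014 -1.014] [ 0.4 -0.7 -0. ] 0.226
(0.4825, -0.2918, 0.08) [-0.0003 -0.0001  0.0001]
```

View pics/s3.png

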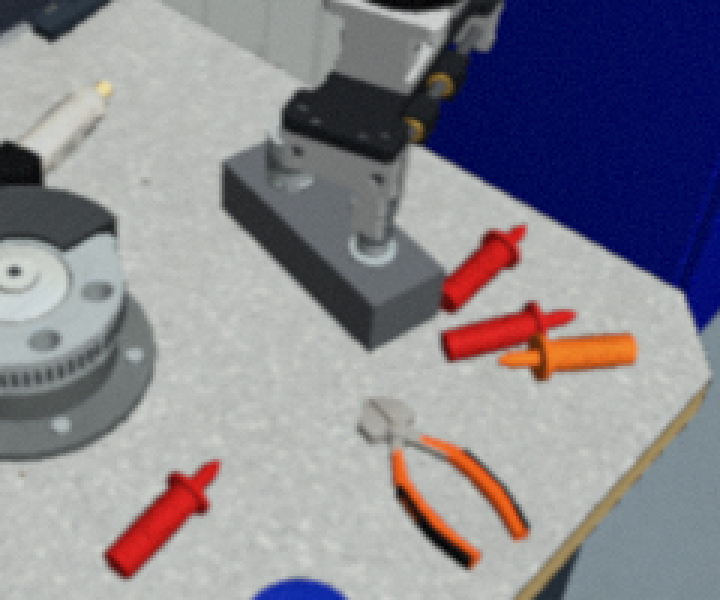

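>>> carry_out --translation '[[0,0,0],[0,0,0],[0,-0.01,0],[0,-0.03,0],[0,-0.055,0],[0,-0.08,0],[0,-0.1,0],[0,-0.1,0]]' --turn '[[0,0,0],[0,0,0],[0,0,0],[0,0,0],[0,0,0],[0,0,0],[0,0,0],[0,0,0]]' --jaw '[0.1,0.1,0.1,0.1,0.1,0.1,0.1,0.1]'

```text
clock: 4.25
eef_pos: [0.4844, -0.2931, 0.1832]
tool_rot: [-1.321, 1.009, -1.019]
ft_force: [1.4, -0.6, -0.3]
finger_gap: 0.226
```

```bash
python3 go.py .5698,-.1277,.18; python3 - <<'E'
from h import *
cv2.imwrite("pics/s4.png",robot.capture("scene")[60:260,200:440,::-1].repeat(3,0).repeat(3,1))
E
```

```text
4.25 [ 0.4844 -0.2931  0.1832] [-1.321  1.009 -1.019] [ 1.4 -0.6 -0.3] 0.226
(0.5698, -0.1277, 0.18) [-0.1377  0.0032  0.1253]
```

View pics/s4.png

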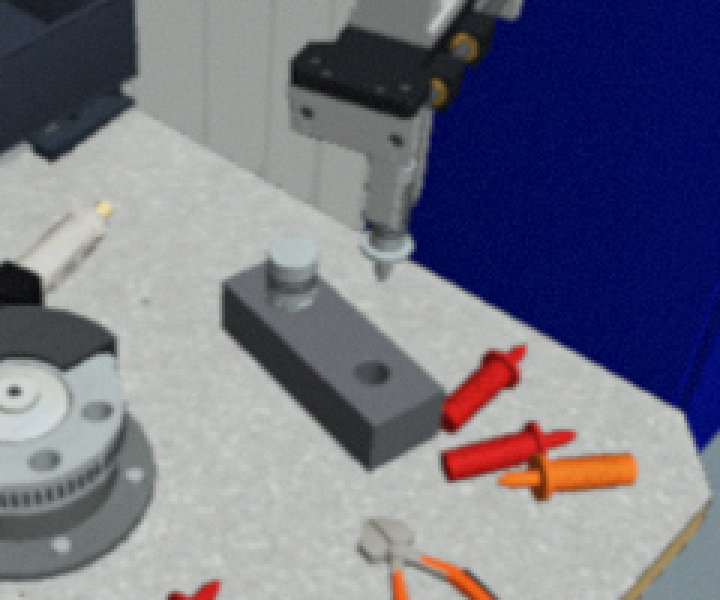

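The picture shows the bar hanging upright from the grip with its shank free, the rack hole empty, and the thick bar still in place. Now to a point over hole B.

>>> carry_out --translation '[[-0.02,0,0.018],[-0.045,0,0.042],[-0.075,0,0.07],[-0.105,0,0.098],[-0.127,0,0.119],[-0.136,0,0.127],[-0.136,0,0.127],[-0.136,0,0.127]]' --turn '[[0,0,0],[0,0,0],[0,0,0],[0,0,0],[0,0,0],[0,0,0],[0,0,0],[0,0,0]]' --jaw '[0.1,0.1,0.1,0.1,0.1,0.1,0.1,0.1]'

```text
clock: 5.1
eef_pos: [0.5687, -0.1299, 0.1793]
tool_rot: [-1.323, 1.017, -1.015]
ft_force: [-0.2, -0.3, -1.2]
finger_gap: 0.228
```

>>> carry_out --translation '[[0,0.01,0],[0,0.025,0],[0,0.03,0],[0,0.03,0],[0,0.03,0],[0,0.03,0],[0,0.03,0],[0,0.03,0]]' --turn '[[0,0,0],[0,0,0],[0,0,0],[0,0,0],[0,0,0],[0,0,0],[0,0,0],[0,0,0]]' --jaw '[0.1,0.1,0.1,0.1,0.1,0.1,0.1,0.1]'

```text
clock: 5.9
eef_pos: [0.5703, -0.1279, 0.1504]
tool_rot: [-1.321, 1.014, -1.015]
ft_force: [-0.6, -0.3, -1.2]
finger_gap: 0.226
```

```bash
python3 go.py .5698,-.1277,.107; python3 - <<'E'
from h import *
cv2.imwrite("pics/s5.png",robot.capture("scene")[90:270,140:340,::-1].repeat(3,0).repeat(3,1))
print(proj('scene',[[.5698,-.1277,.072],[.5698,-.1277,.115],[.5698,-.1277,.089]]))
E
```

```text
5.9 [ 0.5703 -0.1279  0.1504] [-1.321  1.014 -1.015] [-0.6 -0.3 -1.2] 0.226
(0.5698, -0.1277, 0.107) [-0.0003  0.0434 -0.0005]
[[232.13187278 196.59351531]
 [230.85659196 179.85554996]
 [231.63960722 190.12577229]]
```

View pics/s5.png

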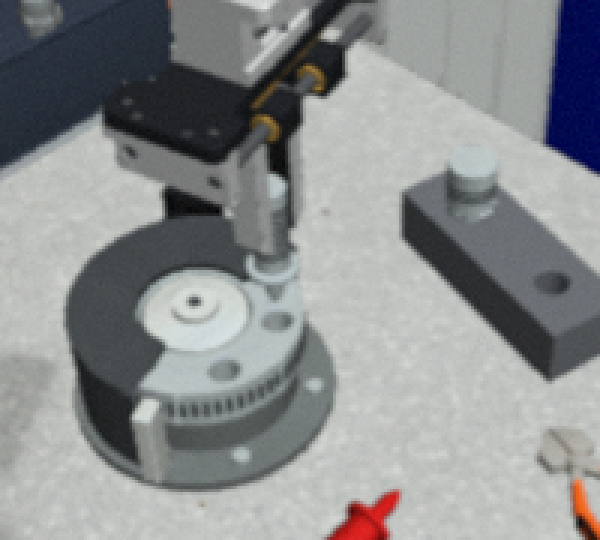

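The shoulder is at pixel (231,178), against (231,180) expected, so the bar is over hole B. Lowering now.

>>> carry_out --translation '[[0,0.008,0],[0,0.016,0],[0,0.024,0],[0,0.032,0],[0,0.038,0],[0,0.041,0],[0,0.041,0],[0,0.041,0]]' --turn '[[0,0,0],[0,0,0],[0,0,0],[0,0,0],[0,0,0],[0,0,0],[0,0,0],[0,0,0]]' --jaw '[0.1,0.1,0.1,0.1,0.1,0.1,0.1,0.1]'

```text
clock: 6.75
eef_pos: [0.5702, -0.1279, 0.1091]
tool_rot: [-1.322, 1.014, -1.015]
ft_force: [-0.1, 0.5, -0.9]
finger_gap: 0.227
```

```bash
python3 go.py .5698,-.1277,.107; python3 - <<'E'
from h import *
cv2.imwrite("pics/s6.png",robot.capture("scene")[90:270,140:340,::-1].repeat(3,0).repeat(3,1))
# stroke 1 arc relative to az 216.9
M=R.from_rotvec([-1.321,1.014,-1.015]).as_matrix()
C=np.array([.6097,-.0978])
p0=C+.05*np.array([np.cos(np.radians(216.9)),np.sin(np.radians(216.9))])
for a in np.arange(216.9,130,-5.5):
    p=C+.05*np.array([np.cos(np.radians(a)),np.sin(np.radians(a))])
    print(round(a,1),(M.T@np.r_[p-p0,0]).round(4))
E
```

```text
6.75 [ 0.5702 -0.1279  0.1091] [-1.322  1.014 -1.015] [-0.1  0.5 -0.9] 0.227
(0.5698, -0.1277, 0.107) [-0.0003  0.0021 -0.0004]
216.9 [0. 0. 0.]
211.4 [-0.0045 -0.     -0.0016]
205.9 [-0.0092 -0.     -0.0027]
200.4 [-0.0139 -0.     -0.0034]
194.9 [-0.0187 -0.     -0.0036]
189.4 [-0.0235 -0.     -0.0034]
183.9 [-0.0283 -0.     -0.0027]
178.4 [-0.0329 -0.     -0.0015]
172.9 [-0.0375 -0.      0.    ]
167.4 [-0.0418 -0.      0.0021]
161.9 [-0.046  -0.      0.0045]
156.4 [-0.0498 -0.      0.0073]
150.9 [-0.0535  0.      0.0105]
145.4 [-0.0567  0.      0.014 ]
139.9 [-0.0597  0.      0.0178]
134.4 [-0.0622  0.      0.0218]
```

View pics/s6.png

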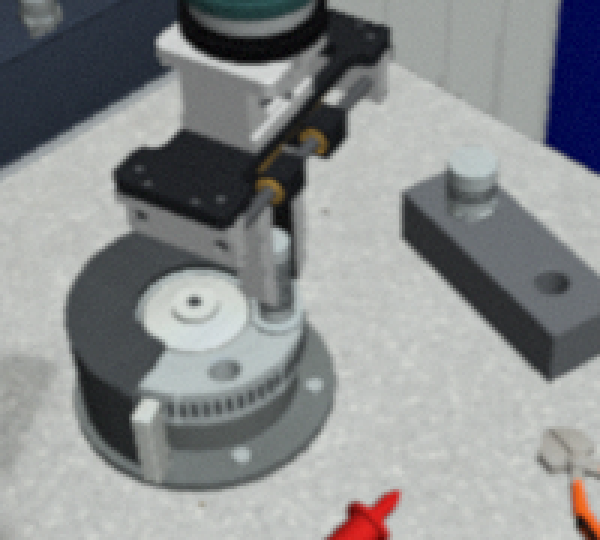

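The picture shows the bar down in hole B with its shoulder at the ring face and no force reading. Stroke 1 is next, in two calls.

>>> carry_out --translation '[[-0.0045,0,-0.0016],[-0.0092,0,-0.0027],[-0.0139,0,-0.0034],[-0.0187,0,-0.0036],[-0.0235,0,-0.0034],[-0.0283,0,-0.0027],[-0.0329,0,-0.0015],[-0.0375,0,0]]' --turn '[[0,0,0],[0,0,0],[0,0,0],[0,0,0],[0,0,0],[0,0,0],[0,0,0],[0,0,0]]' --jaw '[0.1,0.1,0.1,0.1,0.1,0.1,0.1,0.1]'

```text
clock: 7.6
eef_pos: [0.5609, -0.0915, 0.1092]
tool_rot: [-1.321, 1.013, -1.015]
ft_force: [4.3, -2.0, -0.3]
finger_gap: 0.226
```

>>> carry_out --translation '[[-0.0043,0,0.0021],[-0.0085,0,0.0045],[-0.0123,0,0.0073],[-0.016,0,0.0105],[-0.0192,0,0.014],[-0.0222,0,0.0178],[-0.0247,0,0.0218],[-0.0247,0,0.0218]]' --turn '[[0,0,0],[0,0,0],[0,0,0],[0,0,0],[0,0,0],[0,0,0],[0,0,0],[0,0,0]]' --jaw '[0.1,0.1,0.1,0.1,0.1,0.1,0.1,0.1]'

```text
clock: 8.4
eef_pos: [0.5753, -0.0622, 0.1089]
tool_rot: [-1.322, 1.014, -1.014]
ft_force: [2.2, -3.5, -2.1]
finger_gap: 0.229
```

```bash
python3 go.py .5747,-.0621,.109; python3 - <<'E'
from h import *
cv2.imwrite("pics/s7.png",robot.capture("scene")[90:270,140:340,::-1].repeat(3,0).repeat(3,1))
t=robot.capture("top");cv2.imwrite("pics/t7.png",t[80:240,160:340,::-1].repeat(3,0).repeat(3,1))
E
```

```text
8.4 [ 0.5753 -0.0622  0.1089] [-1.322  1.014 -1.014] [ 2.2 -3.5 -2.1] 0.229
(0.5747, -0.0621, 0.109) [-0.0003 -0.0001 -0.0006]
```

View pics/s7.png

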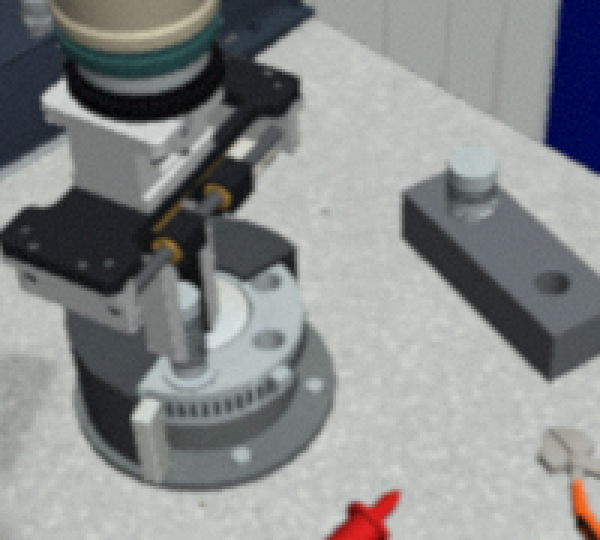

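View pics/t7.png

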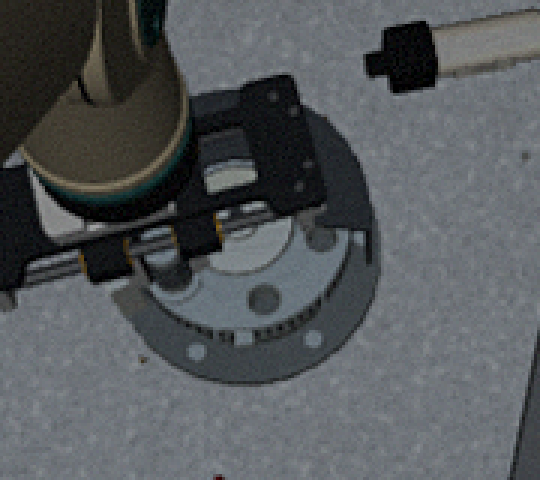

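```bash
python3 - <<'E'
from seg import *
s=cv2.cvtColor(np.ascontiguousarray(cv2.imread("pics/s7.png")[1::3,1::3,::-1]),cv2.COLOR_RGB2BGR)[:,:,::-1]
C=np.array([.6097,-.0978])
r,_=comps(s,75,80,28,42,8,0,162,25,200)
for x in r:
    uv=(x[0][0]+140,x[0][1]+90); q=onz('scene',uv,.072)[:2]; d=q-C
    print(x,q,np.hypot(*d),np.degrees(np.arctan2(d[1],d[0]))%360)
E
```

```text
((89.41895771026611, 112.85271453857422), (6.836252212524414, 11.455102920532227), 61.21875) [ 0.56213518 -0.11339249] 0.05005534492737765 198.14995568681164
((98.7647819519043, 115.6448974609375), (9.003403663635254, 19.205713272094727), 85.046875) [ 0.54488051 -0.12012004] 0.06855472477905168 199.00071172845932
```

>>> carry_out --translation '[[0.001,0,-0.0012],[0.0018,0,-0.0024],[0.0018,-0.005,-0.0024],[0.0018,-0.015,-0.0024],[0.0018,-0.025,-0.0024],[0.0018,-0.035,-0.0024],[0.0018,-0.045,-0.0024],[0.0018,-0.045,-0.0024]]' --turn '[[0,0,0],[0,0,0],[0,0,0],[0,0,0],[0,0,0],[0,0,0],[0,0,0],[0,0,0]]' --jaw '[0.1,0.1,0.1,0.1,0.1,0.1,0.1,0.1]'

```text
clock: 9.3
eef_pos: [0.5743, -0.0645, 0.1559]
tool_rot: [-1.32, 1.012, -1.016]
ft_force: [0.4, 0.1, 0.2]
finger_gap: 0.226
```

```bash
python3 go.py .5747,-.0621,.109; python3 - <<'E'
from seg import *
s=robot.capture("scene")
cv2.imwrite("pics/s8.png",s[90:270,140:340,::-1].repeat(3,0).repeat(3,1))
C=np.array([.6097,-.0978])
r,_=comps(s,192,165,55,60,8,0,162,25,200)
for x in r:
    q=onz('scene',x[0],.072)[:2]; d=q-C
    print(x,q,np.hypot(*d),np.degrees(np.arctan2(d[1],d[0]))%360)
E
```

```text
9.3 [ 0.5743 -0.0645  0.1559] [-1.32   1.012 -1.016] [0.4 0.1 0.2] 0.226
(0.5747, -0.0621, 0.109) [-0.0023  0.0469  0.0009]
((205.60945415496826, 214.80120849609375), (7.294970512390137, 11.677092552185059), 66.703125) [ 0.5720638  -0.06457536] 0.0502031869078419 138.56244188699839
((229.53157806396484, 202.77736282348633), (6.878812789916992, 11.42023754119873), 61.4765625) [ 0.56212059 -0.11366161] 0.05015367111554776 198.4369073753875
((200.72897815704346, 200.5952377319336), (5.946101665496826, 14.159756660461426), 34.1796875) [ 0.60418811 -0.08170668] 0.01701104797412475 108.90611094751793
```

View pics/s8.png

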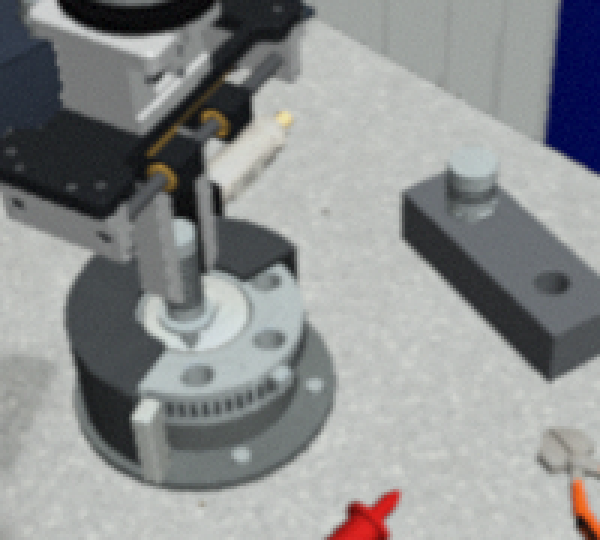

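The bar is clear, and the holes now sit at 138.5° and 198.4°, so the joint is at about 92°. I'll move to the 198° hole.

>>> carry_out --translation '[[0.01,0,-0.006],[0.022,0,-0.012],[0.034,0,-0.018],[0.042,0,-0.023],[0.0443,0,-0.0245],[0.0443,0,-0.0245],[0.0443,0,-0.0245],[0.0443,0,-0.0245]]' --turn '[[0,0,0],[0,0,0],[0,0,0],[0,0,0],[0,0,0],[0,0,0],[0,0,0],[0,0,0]]' --jaw '[0.1,0.1,0.1,0.1,0.1,0.1,0.1,0.1]'

```text
clock: 10.15
eef_pos: [0.5612, -0.1128, 0.154]
tool_rot: [-1.322, 1.013, -1.013]
ft_force: [-0.1, 0.2, -1.5]
finger_gap: 0.226
```

```bash
python3 go.py .5621,-.1136,.109; python3 - <<'E'
from seg import *
s=robot.capture("scene")
cv2.imwrite("pics/s9.png",s[90:270,140:340,::-1].repeat(3,0).repeat(3,1))
print(proj('scene',[.5621,-.1136,.119]))
E
```

```text
10.15 [ 0.5612 -0.1128  0.154 ] [-1.322  1.013 -1.013] [-0.1  0.2 -1.5] 0.226
(0.5621, -0.1136, 0.109) [0.0011 0.045  0.0007]
[[227.98880038 184.4696034 ]]
```

View pics/s9.png

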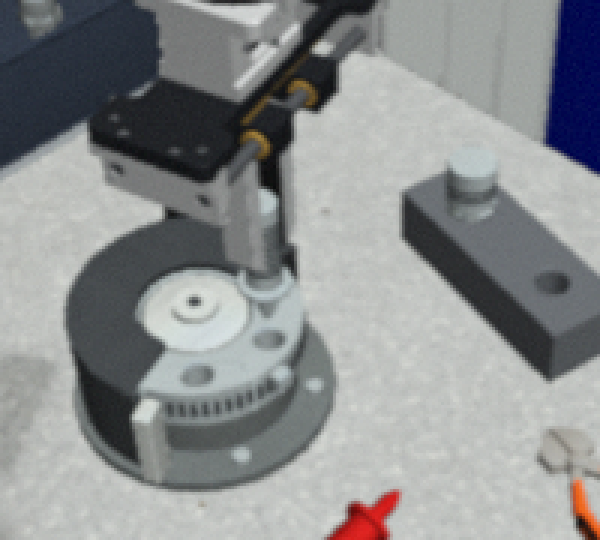

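The shoulder is at (228,185), against (228,184) expected. Lowering.

>>> carry_out --translation '[[0.001,0.008,0.0005],[0.001,0.016,0.0005],[0.001,0.024,0.0005],[0.001,0.032,0.0005],[0.001,0.04,0.0005],[0.001,0.045,0.0005],[0.001,0.045,0.0005],[0.001,0.045,0.0005]]' --turn '[[0,0,0],[0,0,0],[0,0,0],[0,0,0],[0,0,0],[0,0,0],[0,0,0],[0,0,0]]' --jaw '[0.1,0.1,0.1,0.1,0.1,0.1,0.1,0.1]'

```text
clock: 11.0
eef_pos: [0.5618, -0.1145, 0.109]
tool_rot: [-1.322, 1.014, -1.014]
ft_force: [-0.8, 0.8, -0.1]
finger_gap: 0.228
```

```bash
python3 go.py .5621,-.1136,.109; python3 - <<'E'
from h import *
M=R.from_rotvec([-1.321,1.014,-1.015]).as_matrix()
C=np.array([.6097,-.0978]);u=lambda a:C+.05*np.array([np.cos(np.radians(a)),np.sin(np.radians(a))])
for a in np.r_[np.arange(198.4,140,-5),140,138,136,134,132]:
    print(round(a,1),(M.T@np.r_[u(a)-u(198.4),0]).round(4))
E
```

```text
11.0 [ 0.5618 -0.1145  0.109 ] [-1.322  1.014 -1.014] [-0.8  0.8 -0.1] 0.228
(0.5621, -0.1136, 0.109) [-0.0008 -0.      0.0005]
198.4 [0. 0. 0.]
193.4 [-0.0044 -0.     -0.0001]
188.4 [-0.0087 -0.      0.0002]
183.4 [-0.013  -0.      0.0009]
178.4 [-0.0173 -0.      0.002 ]
173.4 [-0.0214 -0.      0.0034]
168.4 [-0.0254  0.      0.0052]
163.4 [-0.0292  0.      0.0073]
158.4 [-0.0328  0.      0.0098]
153.4 [-0.0362  0.      0.0125]
148.4 [-0.0393  0.      0.0155]
143.4 [-0.0422  0.      0.0188]
140.0 [-0.0439  0.      0.0212]
138.0 [-0.0449  0.      0.0227]
136.0 [-0.0458  0.      0.0241]
134.0 [-0.0467  0.      0.0256]
132.0 [-0.0475  0.      0.0272]
```

>>> carry_out --translation '[[-0.005,0,0.0003],[-0.0095,0,0.0007],[-0.0138,0,0.0014],[-0.0181,0,0.0025],[-0.0222,0,0.0039],[-0.0262,0,0.0057],[-0.03,0,0.0078],[-0.0336,0,0.0103]]' --turn '[[0,0,0],[0,0,0],[0,0,0],[0,0,0],[0,0,0],[0,0,0],[0,0,0],[0,0,0]]' --jaw '[0.1,0.1,0.1,0.1,0.1,0.1,0.1,0.1]'

```text
clock: 11.8
eef_pos: [0.5639, -0.0796, 0.1093]
tool_rot: [-1.321, 1.013, -1.016]
ft_force: [3.3, -4.4, -0.2]
finger_gap: 0.225
```

>>> carry_out --translation '[[-0.0034,0,0.0027],[-0.0065,0,0.0057],[-0.008,0,0.0073],[-0.0094,0,0.009],[-0.0103,0,0.01],[-0.0111,0,0.0114],[-0.0116,0,0.0121],[-0.0116,0,0.0121]]' --turn '[[0,0,0],[0,0,0],[0,0,0],[0,0,0],[0,0,0],[0,0,0],[0,0,0],[0,0,0]]' --jaw '[0.1,0.1,0.1,0.1,0.1,0.1,0.1,0.1]'

```text
clock: 12.6
eef_pos: [0.5719, -0.0661, 0.1091]
tool_rot: [-1.322, 1.014, -1.016]
ft_force: [3.7, -5.2, -0.1]
finger_gap: 0.231
```

```bash
cat > ring.py <<'E'
from seg import *
import sys
n=sys.argv[1]
s=robot.capture("scene")
cv2.imwrite(f"pics/{n}.png",s[90:270,140:340,::-1].repeat(3,0).repeat(3,1))
C=np.array([.6097,-.0978])
o=robot.get_obs();d=o['eef_pos'][:2]-C;print('tcp az',np.degrees(np.arctan2(d[1],d[0]))%360,np.hypot(*d),o['eef_pos'],o['ft_force'].round(1))
r,_=comps(s,192,165,60,60,8,0,162,25,200)
for x in r:
    q=onz('scene',x[0],.072)[:2]; d=q-C
    print(x,q,np.hypot(*d),np.degrees(np.arctan2(d[1],d[0]))%360)
E
python3 ring.py s10
```

```text
tcp az 139.9967910873933 0.04937975826535176 [ 0.57187469 -0.06605718  0.10906735] [ 2.7 -4.8 -1. ]
((230.70598602294922, 200.8632583618164), (6.794158935546875, 11.207852363586426), 59.3671875) [ 0.56398725 -0.1184296 ] 0.05015213042811286 204.28907035150792
((204.89433765411377, 187.9995574951172), (6.521880149841309, 8.928364753723145), 43.6171875) [ 0.62266976 -0.10848578] 0.016804774156466713 320.5149057059097
```

View pics/s10.png

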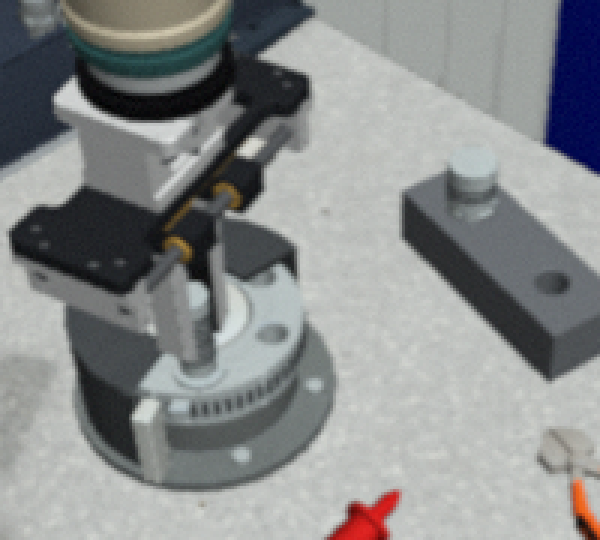

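The ring is now at about 146°, with the lug close to the stop block and 5 N on the tool. I'll push gently onto the stop.

>>> carry_out --translation '[[-0.0005,0,0.0007],[-0.001,0,0.0015],[-0.0014,0,0.0022],[-0.0019,0,0.003],[-0.0023,0,0.0037],[-0.0027,0,0.0045],[-0.0027,0,0.0045],[-0.0027,0,0.0045]]' --turn '[[0,0,0],[0,0,0],[0,0,0],[0,0,0],[0,0,0],[0,0,0],[0,0,0],[0,0,0]]' --jaw '[0.1,0.1,0.1,0.1,0.1,0.1,0.1,0.1]'

```text
clock: 13.45
eef_pos: [0.5742, -0.0635, 0.109]
tool_rot: [-1.325, 1.016, -1.016]
ft_force: [1.6, -7.0, 0.8]
finger_gap: 0.225
```

```bash
python3 ring.py s11
```

```text
tcp az 136.01097604320225 0.049336588859527575 [ 0.57420366 -0.06353472  0.10897207] [ 1.5 -6.8  1.4]
((230.02221298217773, 202.01618194580078), (6.807201385498047, 11.189711570739746), 59.6484375) [ 0.56282996 -0.11558263] 0.05013005963738956 200.77689489103005
((202.73416423797607, 188.1320343017578), (6.715508460998535, 9.151427268981934), 45.1640625) [ 0.62533457 -0.10550836] 0.01743153601811657 333.75518472073685
```

View pics/s11.png

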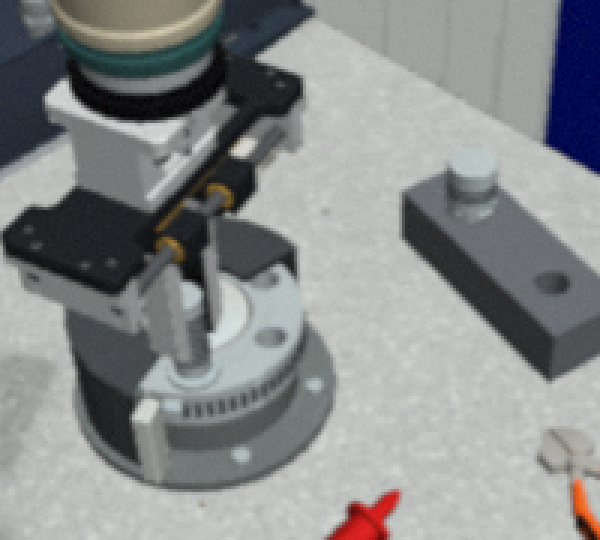

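The hole is at 200.8°, so the joint is at about 150°, and the lug is at the block. One more small push should confirm the stop by the force rising without movement.

>>> carry_out --translation '[[-0.0003,0,0.0006],[-0.0006,0,0.0012],[-0.0009,0,0.0018],[-0.0012,0,0.0024],[-0.0015,0,0.003],[-0.0015,0,0.003],[-0.0015,0,0.003],[-0.0015,0,0.003]]' --turn '[[0,0,0],[0,0,0],[0,0,0],[0,0,0],[0,0,0],[0,0,0],[0,0,0],[0,0,0]]' --jaw '[0.1,0.1,0.1,0.1,0.1,0.1,0.1,0.1]'

```text
clock: 14.3
eef_pos: [0.5747, -0.0633, 0.1089]
tool_rot: [-1.328, 1.019, -1.016]
ft_force: [-2.0, -9.9, 4.8]
finger_gap: 0.226
```

```bash
python3 ring.py s12
```

```text
tcp az 135.373228825136 0.049179192027676684 [ 0.57469927 -0.06325232  0.10889546] [-1.7 -9.   4.5]
((230.00305938720703, 202.00383377075195), (6.754551410675049, 11.276114463806152), 59.6328125) [ 0.5628774  -0.11558023] 0.050084857008287235 200.79357683876788
((202.24837398529053, 188.0267505645752), (6.644554615020752, 9.072006225585938), 44.7890625) [ 0.62619795 -0.10507579] 0.018031070044873122 336.20194238483884
```

The ring stayed at 200.8° while the force rose from 7 to 10 N, so it's home. I'll unload the bar, lower it 1.5 mm and let go.

>>> carry_out --translation '[[0.0012,0,-0.002],[0.0024,0,-0.004],[0.0035,0,-0.0055],[0.0035,0.001,-0.0055],[0.0035,0.0015,-0.0055],[0.0035,0.0015,-0.0055],[0.0035,0.0015,-0.0055],[0.0035,0.0015,-0.0055]]' --turn '[[0,0,0],[0,0,0],[0,0,0],[0,0,0],[0,0,0],[0,0,0],[0,0,0],[0,0,0]]' --jaw '[0.1,0.1,0.1,0.1,0.1,0.1,0.1,0.1]'

```text
clock: 15.15
eef_pos: [0.5727, -0.064, 0.1073]
tool_rot: [-1.323, 1.015, -1.014]
ft_force: [0.1, -4.6, 0.5]
finger_gap: 0.224
```

```bash
python3 ring.py s13
```

```text
tcp az 137.60167245666463 0.05004136394038272 [ 0.5727457  -0.06405807  0.10728176] [-0.9 -5.6  0.5]
((230.0210723876953, 202.00748443603516), (6.78903865814209, 11.171475410461426), 59.34375) [ 0.56284701 -0.11559625] 0.05011894934689997 200.79836818504677
((203.68380641937256, 189.12493133544922), (6.588687419891357, 9.070171356201172), 44.3203125) [ 0.62211338 -0.10497506] 0.01433783694817626 329.9716397803808
```

>>> carry_out --translation '[[0,0,0],[0,0,0],[0,0,0],[0,0,0],[0,0,0],[0,0,0],[0,0,0],[0,0,0]]' --turn '[[0,0,0],[0,0,0],[0,0,0],[0,0,0],[0,0,0],[0,0,0],[0,0,0],[0,0,0]]' --jaw '[0.3,0.4,0.6,0.8,0.8,0.8,0.8,0.8]'

```text
clock: 16.0
eef_pos: [0.5734, -0.0638, 0.1075]
tool_rot: [-1.322, 1.014, -1.014]
ft_force: [-0.2, 0.2, -0.1]
finger_gap: 0.796
```

```bash
python3 ring.py s14
```

```text
tcp az 136.8959319969012 0.049725550339852286 [ 0.57339469 -0.06382126  0.10750309] [ 0.3 -0.6 -0.8]
((230.03386688232422, 201.9979248046875), (6.785102367401123, 11.15908145904541), 59.3125) [ 0.56284715 -0.11562864] 0.05013032991335679 200.83302740907152
```

View pics/s14.png

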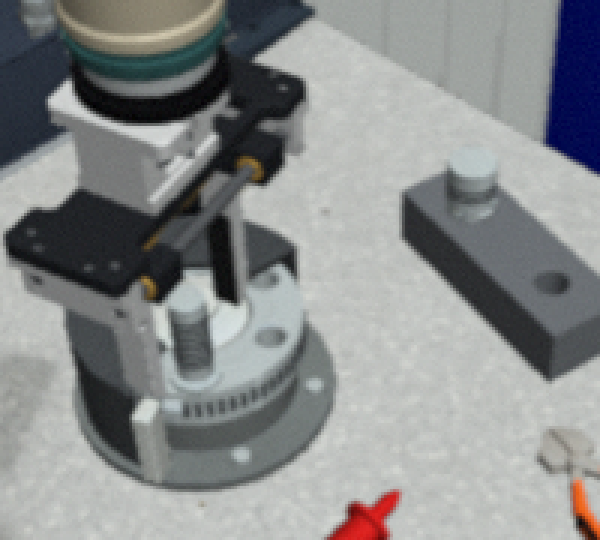

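The jaws are open and the bar stands upright in its hole, with its shoulder on the ring. I'll retreat straight up.

>>> carry_out --translation '[[0,-0.01,0],[0,-0.03,0],[0,-0.06,0],[0,-0.09,0],[0,-0.12,0],[0,-0.14,0],[0,-0.14,0],[0,-0.14,0]]' --turn '[[0,0,0],[0,0,0],[0,0,0],[0,0,0],[0,0,0],[0,0,0],[0,0,0],[0,0,0]]' --jaw '[0.8,0.8,0.8,0.8,0.8,0.8,0.8,0.8]'

```text
clock: 16.85
eef_pos: [0.5732, -0.0638, 0.2477]
tool_rot: [-1.321, 1.014, -1.015]
ft_force: [-0.8, -0.6, -0.3]
finger_gap: 0.805
```

```bash
python3 ring.py s15; python3 - <<'E'
from seg import *
print(proj('scene',[[.5718,-.0645,.137],[.5718,-.0645,.077]])-[140,90])
E
```

```text
tcp az 137.38652672288188 0.0503295018418172 [ 0.57266061 -0.06372446  0.24682764] [ 0.5 -0.5  0.2]
((230.01943588256836, 202.0046730041504), (6.992412090301514, 11.359508514404297), 62.265625) [ 0.5628542  -0.11559908] 0.05011323135441959 200.80431364850645
[[ 62.02115949  99.18639954]
 [ 65.41250037 123.02841275]]
```

View pics/s15.png

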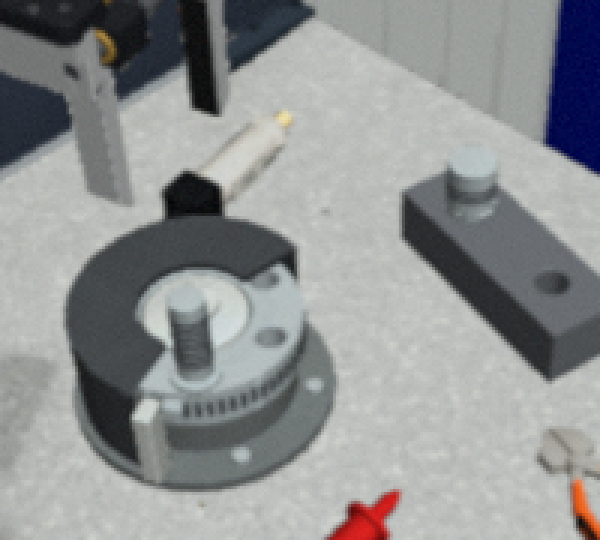

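The bar's cap is at (186,296) in the crop, against (186,297) expected for a seated upright bar. The lug sits against the block, the thick bar is untouched, and the gripper is clear. Handing in.

```bash
python3 -c "
from bench import robot
print(robot.close_job(), robot.get_obs()['clock'])"
```

```text
the job is handed in; nothing more can be done
the job is handed in; nothing more can be done
```

The lid is locked and the job was handed in at about 17 s of the 48 s allowed. I took the pin bar from the rack and turned the ring in two strokes: about 14° to 92°, then, after moving the bar one hole on, 92° to the stop. I then let go and retreated straight up.

**Last checks:**
- **Ring:** the visible hole stood at 200.8° world, which puts the joint at about 150°, fully home. This relies on the pot's yaw, which I measured from the guard edges to about 2°. A further push raised the force from 7 to 10 N and the ring did not move. The angle was unchanged after release and retreat.
- **Pin bar:** it stands upright in its hole with the shoulder on the ring. Its cap is within a pixel of where a seated bar should appear.
- **Thick bar:** it still stands in its rack hole.
- **Gripper:** it is open and about 14 cm higher than where it let go, touching nothing.

**Disagreements:**
- **Look-alikes moved:** some of the loose red and orange bars shifted or fell over in the first two seconds, although the gripper passed well above them. They then lay still on the worktop. I don't know why they moved.
- **Guard gap:** it measured about 151° across against 154° nominal, which is within measuring error.

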